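# Close up the shielded test box

### The job

Get the small grey shielded test box ready for a measurement: with the fingertips, gently push the board carriage along its rails until it is fully home against the stops inside the box, and then push the open lid down until it is fully shut. Only push: do not lift the carriage or slam anything, and leave the other things on the bench where they are.

Things in the scene. Friction and masses are not known exactly. Their poses are not given: they have to be found in the camera images.
- shieldbox: grey metal test box fixed to the bench; mm: origin on the bench under the middle of its walled part, +x to its rear, -x to its open front (robot side), z up. Walls x +-85, y +-75 outside, 9 thick, top z 85; no top, no front. Base plate 12 thick runs on in front to x -175 with guide rails (top z 22) at |y| 66 to 75. Two stops inside: faces at x +50, top z 67
- carriage: loose aluminium carriage, 245-490 g, carrying an upright green board. Origin: centre of underside (box z 12), axes as box's. Plate 130 (x) x 128 x 8 mm; upright front plate 124 wide, 6 thick, top z 68, flat outer face x -65; rear plate top z 55. Slides between the rails with 2 mm play. Starts 45-85 mm out towards the robot; fully home: origin at box x -15, front face box x -80, rear plate on the stops
- carriage_front (a point): centre of the outer face of the carriage's front plate, 38 above the carriage's underside (50 above the bench); axes as the carriage's. Push here towards the box's +x; sliding friction up to about 6 N
- lid (a joint): lid angle in rad: 0 is fully shut (level), grows as the front edge rises, stop at 1.45. Starts at 0.95 to 1.25 and stays where it is left (stiff hinge, 0.35 N m; lid 250 g): about 1 to 4 N at the front edge push it down
- lid_axis (a point): middle of the lid's hinge line, at the rear top of the box (box x +85, z 86); the line runs along the box's y; axes as the box's
- lid_edge (a point): point on the lid's outer (upper) face, mid-width, 165 mm from the hinge line; z is the outer face's normal, -x leads to the free edge 11 mm on. Lid: flat plate 177 long, 150 wide, 5 thick, its underside in the hinge line's plane (shut: top 91 above bench). A lip along the free edge hangs 16 below and ends up just in front of the carriage's front plate, so the lid shuts only if the carriage is home
- board_a: bystander: circuit board standing upright on a clear foot, 60 wide, 47 high (mm); origin at the middle of its underside; leave it alone
- board_b: bystander: circuit board standing upright on a clear foot, 50 wide, 55 high (mm); origin at the middle of its underside; leave it alone
- adapter: bystander: brass coaxial adapter standing on end, 24 dia., 50 high (mm); origin at the middle of its underside; leave it alone
- screwdriver: bystander: screwdriver lying flat, 170 long (mm); origin at the underside; leave it alone
- pod: bystander: white programmer pod lying flat, 85 x 50 x 18 (mm); origin at the middle of its underside; leave it alone
- flask: bystander: white drinking flask, 72 dia., 240 high (mm); origin at the middle of its underside; leave it alone
- multimeter: bystander: yellow hand multimeter lying flat, 190 x 95 x 43 (mm); origin at the middle of its underside; leave it alone
Mind the look-alikes: they are no part of the job. What is shaped like the carriage but blue or purple is not meant.

How it is judged:
By the outcome, as a careful person would: the job done as asked, in the order asked, and still so for the second after the job is handed in, with the robot touching nothing.
It also fails if it takes over 51 s, if anything falls off the work surface, if the arm or the gripper's body presses on something with over 40 N, if the wrist force passes 120 N, or if a joint passes its speed limit or range.

### The arm

A 6-joint arm with a two-finger parallel gripper is mounted at the origin on the work surface. World frame = base frame: x ahead of the robot, y to its left, z up, the work surface at z = 0. Lengths are in m, angles in rad, forces in N, time in s.
With the tool pointing down it reaches from about 0.35 to 0.975 m from the base axis. Payload 4.9 kg.
Tool frame: the origin (TCP) lies on the centre line of the jaws, within the pads' length; the fingertips stand 14 mm ahead of it and the grasp point (between the pads) lies 5 mm behind it; z points along the fingers, y is the line along which they close (so a half turn about z gives the same grasp; the last joint's range is limited). The gripper opens to 85 mm and grips with 20 to 120 N. Pads are 22 mm wide; open, the fingers measure 114 mm over their backs; the gripper's body (76 mm by 85 mm) begins 54 mm behind the grasp point. The pads swing forward as they close: fully open they stand 13 mm farther back than shut.
Start: joints at [0.991, 0.053, 1.613, -0, 1.476, -0.119], TCP at [0.278, 0.56, 0.245] pointing down, gripper open.
Joint ranges: [-3.01, 3.01], [-1.01, 2.22], [0.06, 2.58], [-1.02, 4.17], [0.09, 2.62], [-3.14, 3.14]. Speed limits (rad/s): [2.57, 2.57, 3.14, 3.14, 3.14, 3.14].

### API

Orientations are given as a unit quaternion [w, x, y, z].
In Python, from plant import * gives the robot as it stands.
- The arm moves only by the tool send_rows, never from a script. Its argument "steps" is a list of rows, each an object with "translation": the shift along the tool's x, y, z in cm, a list of three; "delta_rot": the turn, a rotation vector about the tool's x, y, z in rad, a list of three; "jaw": the finger opening in cm, from 0 to 8.54. In form: [{"translation": [dx, dy, dz], "delta_rot": [rx, ry, rz], "jaw": jaw}, ...]. A call has exactly 8 rows; each row is the pose to reach, as a shift and turn from the pose commanded when the call began, along the tool's axes at that moment; what a row does not reach only later rows make up. A row lasts 1/10 s, in which the tool goes at most 50 mm and 8.59 degrees, less where a joint would pass 70% of its speed; a pose out of reach is approached as far as the arm can. A call with a gripper value outside its range is refused whole. The fingers move at their own pace and stop on an object; the grip force is fixed at half the most. Time passes only in rows, so rows that repeat a pose let the fingers close, or fill a call up. It gives the time, the measured TCP pose, the force, the opening and the grip force at its end, in the units of the state.
- state(): the state, without advancing time (a new reading comes with each control period).
- grab_frame(name): name is "side" or "top" or "wrist"; returns a dict with "pixels" (480x640x3 uint8, blue, green, red), "range_z" (480x640 float32, m along the optical axis (not along the pixel's ray), 0 where there is no reading), "fx", "fy", "cx", "cy" (pixels), "dist" ([k1, k2, p1, p2, k3] as OpenCV has them; the pictures are not rectified), "rvec" (rotation vector, rad) and "tvec" (3), from world to camera coordinates, as OpenCV has them. Camera axes: x right, y down, z forward; pixel columns grow to the right and rows downward; lengths in m; the calibration is good to about 2 mm. A picture is of the moment at which its call begins.
- job_done(): hands the job in; it is judged then, once.
The state is a dict: "time": time; "joint_pos": joint angles; "joint_vel": joint speeds; "joint_efforts": joint torques, N m; "tool_pos": TCP position; "tool_rot": TCP orientation; "contact_force": force on the tool from outside, world axes, zero at the start; "ft_torque": the same for the moment, N m; "gripper_width": opening from 0.0 (shut) to 1.0 (fully open); "grasp_force": force on a finger pad.
Only numpy, scipy, OpenCV 4.12 (cv2) and the standard library are available. Lean on these libraries where they do the work, as an engineer would, in place of code of your own. Each camera call takes 0.05 s, during which the arm holds its last target. There are 200 camera calls.

## Working session

There is one attempt and no reset: what is moved stays moved. The work goes in short steps, Python scripts to look and compute and a tool call to move; the robot and the scene stay as the last step left them, time stands still between calls to the robot, and variables do not carry over. Pictures are saved under pics/ and viewed, at most 10 in all, crops included, and the job is handed in when it is done.

Besides the shell and the picture viewer there is one more tool, called after "Request:" as name([rows], argument=value, ...), one row to a line, values as JSON. send_rows: Moves the arm, as the interface text tells. Its arguments: {"type":"object","properties":{"steps":{"type":"array","items":{"type":"object","properties":{"translation":{"type":"array","items":{"type":"number"}},"delta_rot":{"type":"array","items":{"type":"number"}},"jaw":{"type":"number"}}}}},"required":["steps"]}

```bash
mkdir -p pics; cat > h.py <<'E'
from plant import *
import numpy as np, cv2
from scipy.spatial.transform import Rotation as R
def cam(n):
    f=grab_frame(n); f['K']=np.array([[f['fx'],0,f['cx']],[0,f['fy'],f['cy']],[0,0,1.]])
    f['R']=cv2.Rodrigues(np.array(f['rvec'],float))[0]; f['t']=np.array(f['tvec'],float).ravel(); f['d']=np.array(f['dist'],float); return f
def rays(f,uv):
    p=cv2.undistortPoints(np.array(uv,float).reshape(-1,1,2),f['K'],f['d']).reshape(-1,2)
    return np.c_[p,np.ones(len(p))]
def onz(f,uv,z):
    d=rays(f,uv)@f['R']; c=-f['R'].T@f['t']; return c+d*((z-c[2])/d[:,2])[:,None]
def cloud(f):
    v,u=np.mgrid[0:480,0:640]; r=rays(f,np.c_[u.ravel(),v.ravel()])
    z=f['range_z'].ravel()[:,None]; P=(r*z-f['t'])@f['R']; P[z[:,0]==0]=np.nan
    return P.reshape(480,640,3)
def tq(s): q=s['tool_rot']; return R.from_quat([q[1],q[2],q[3],q[0]])
E
python3 - <<'E'
from h import *
import pickle
s=state(); print(s)
for n in('top','side'):
    f=cam(n); pickle.dump(f,open(n+'.pkl','wb')); cv2.imwrite(f'pics/{n}0.png',f['pixels']); print(n,-f['R'].T@f['t'],f['R'][2])
E
```

```text
{'time': 0.0, 'joint_pos': array([ 9.91000605e-01,  5.33473769e-02,  1.61431223e+00,  1.18850263e-05,
        1.47598023e+00, -1.18989768e-01]), 'joint_vel': array([-6.50013717e-04,  2.12424949e-04,  1.90422980e-03,  5.48164995e-04,
       -7.32923810e-04, -4.24479284e-05]), 'joint_efforts': array([-1.04882536e-03, -3.93688560e+01, -3.70172882e+01, -3.82500812e-04,
        6.97395517e-03,  6.92566857e-06]), 'tool_pos': array([0.27758078, 0.55931086, 0.24405797]), 'tool_rot': array([-3.55961432e-04,  2.28370304e-01,  9.73573806e-01, -9.59722661e-04]), 'contact_force': array([0.44342695, 0.13208618, 0.75480064]), 'ft_torque': array([0.05552393, 0.00832361, 0.00117612]), 'grasp_force': 0.0, 'gripper_width': 1.0023695294202846}
top [ 0.27388074 -0.02316761  1.4439915 ] [ 0.19112826  0.0072098  -0.98153859]
side [-0.13531916 -0.86066296  0.79000224] [ 0.51124739  0.65666028 -0.55445774]
```

View pics/top0.png

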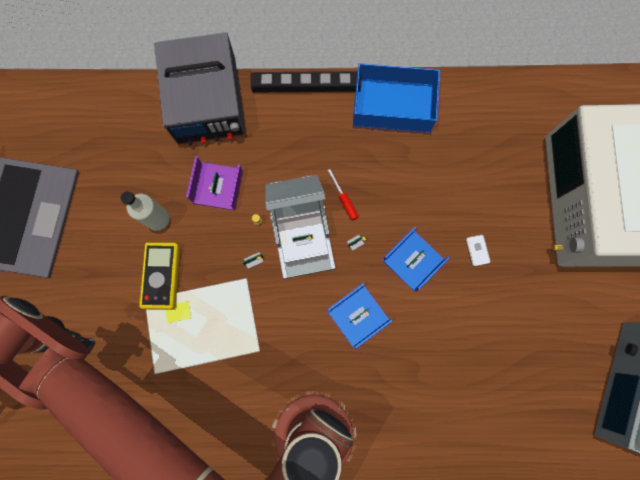

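View pics/side0.png

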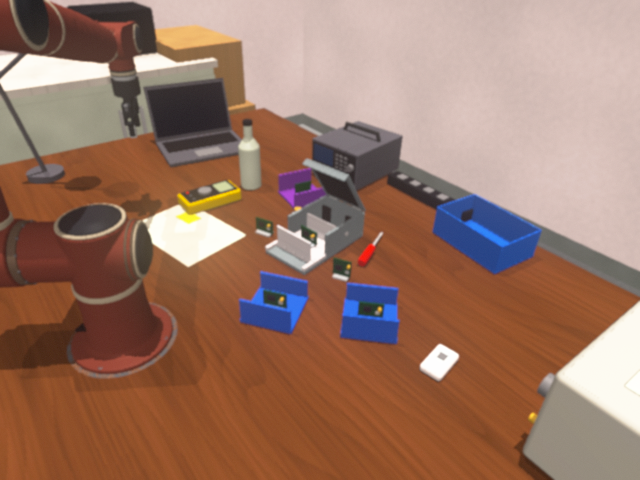

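The top view shows the box at about (300,225), with the lid open at (295,192). The base plate's front edge runs from about (280,277) to (334,268). The boards are at (253,260) and (356,242).

```bash
python3 - <<'E'
from h import *
import pickle
f=pickle.load(open('top.pkl','rb')); g=pickle.load(open('side.pkl','rb'))
a=cv2.resize(f['pixels'][165:290,235:375],None,fx=4,fy=4,interpolation=cv2.INTER_CUBIC)
b=cv2.resize(g['pixels'][150:280,245:385],None,fx=4,fy=4,interpolation=cv2.INTER_CUBIC)
cv2.imwrite('pics/c1.png',a); cv2.imwrite('pics/c2.png',b)
P=cloud(f); 
print((f['range_z']>0).mean())
for v in range(176,284,4): print(v,[ '%.3f,%.3f,%.0f'%(P[v,u][0],P[v,u][1],P[v,u][2]*1000) for u in range(268,338,8)])
E
```

```text
0.9958333333333333
176 ['0.746,0.136,-1', '0.745,0.112,0', '0.746,0.088,-2', '0.746,0.063,-1', '0.744,0.039,2', '0.714,0.012,94', '0.712,-0.011,102', '0.746,-0.034,-5', '0.740,-0.058,14']
180 ['0.735,0.136,-5', '0.731,0.111,6', '0.731,0.087,6', '0.703,0.058,93', '0.697,0.034,112', '0.693,0.011,124', '0.689,-0.011,137', '0.733,-0.034,-2', '0.729,-0.058,7']
184 ['0.690,0.125,98', '0.689,0.102,103', '0.683,0.078,120', '0.678,0.055,136', '0.676,0.033,141', '0.670,0.010,160', '0.667,-0.011,171', '0.720,-0.034,-2', '0.717,-0.058,6']
188 ['0.670,0.122,127', '0.664,0.098,145', '0.660,0.075,157', '0.659,0.053,162', '0.654,0.031,177', '0.650,0.010,191', '0.646,-0.011,205', '0.706,-0.034,3', '0.707,-0.058,-0']
192 ['0.649,0.118,160', '0.645,0.095,173', '0.641,0.073,187', '0.636,0.051,204', '0.633,0.030,212', '0.628,0.009,229', '0.627,-0.012,232', '0.694,-0.034,1', '0.695,-0.058,-5']
196 ['0.627,0.114,197', '0.624,0.092,209', '0.621,0.070,219', '0.616,0.049,234', '0.615,0.029,237', '0.615,0.008,239', '0.617,-0.012,230', '0.617,-0.032,230', '0.681,-0.057,4']
200 ['0.609,0.110,225', '0.605,0.089,2
[... 2808 characters left out ...]
0.474,-0.032,7', '0.472,-0.055,25']
268 ['0.466,0.133,-8', '0.465,0.109,-1', '0.461,0.084,21', '0.463,0.061,7', '0.462,0.038,15', '0.462,0.015,12', '0.462,-0.009,14', '0.462,-0.032,9', '0.461,-0.055,21']
272 ['0.453,0.132,-4', '0.452,0.108,2', '0.449,0.083,27', '0.451,0.061,10', '0.451,0.038,13', '0.451,0.015,9', '0.451,-0.009,6', '0.452,-0.032,3', '0.452,-0.055,-3']
276 ['0.441,0.132,0', '0.441,0.108,1', '0.439,0.084,19', '0.439,0.061,11', '0.441,0.038,-5', '0.440,0.015,4', '0.440,-0.008,1', '0.440,-0.032,-1', '0.440,-0.055,-2']
280 ['0.429,0.131,4', '0.430,0.109,-4', '0.429,0.085,2', '0.429,0.062,-0', '0.429,0.038,2', '0.429,0.015,-2', '0.429,-0.008,-0', '0.428,-0.032,4', '0.428,-0.055,0']
```

View pics/c1.png

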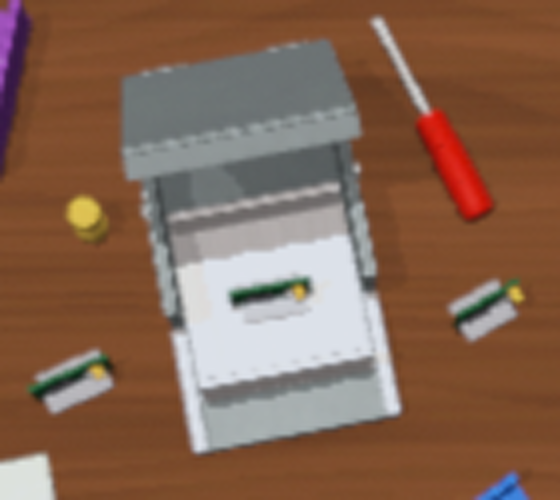

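View pics/c2.png

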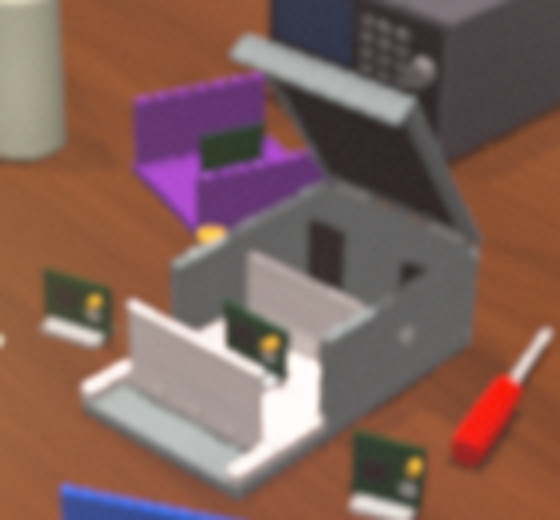

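The crops show the front rail corners at top-view pixels (283.7,278) and (335,268). The carriage front plate's top edge runs from about (285.7,262) to (328,255). The lid stands open at about 1 rad.

```bash
python3 - <<'E'
from h import *
import pickle
f=pickle.load(open('top.pkl','rb')); g=pickle.load(open('side.pkl','rb'))
o=np.array([235,165.]);c=lambda l:np.array(l)/4.+o-.375
r=onz(f,c([(195,452),(400,412)]),.022); print('rail',r, np.linalg.norm(r[0]-r[1]))
w=onz(f,c([(170,323),(374,286)]),.085); print('wallfront top',w,np.linalg.norm(w[0]-w[1]))
t=onz(f,c([(203,390),(372,360)]),.080); print('cfront',t,np.linalg.norm(t[0]-t[1]))
o2=np.array([245,150.]);c2=lambda l:np.array(l)/4.+o2-.375
r2=onz(g,c2([(82,388),(230,475)]),.022); print('side rail tops',r2)
t2=onz(g,c2([(130,302),(262,380)]),.080); print('side cfront',t2)
P=cloud(f).reshape(-1,3)
# yaw from rail
d=r[0]-r[1]; yaw=np.arctan2(-d[0],d[1]); print('yaw',yaw)
X=np.array([np.cos(yaw),np.sin(yaw),0]);Y=np.array([-X[1],X[0],0])
O=(r[0]+r[1])/2+.175*X; O[2]=0; print('O',O)
for n,F in(('top',f),('side',g)):
    Q=cloud(F).reshape(-1,3)-O; b=np.c_[Q@X,Q@Y,Q[:,2]]
    m=(abs(b[:,1])<.06)&(b[:,0]<.08)&(b[:,0]>-.1)&(b[:,2]>.10)&(b[:,2]<.3)
    q=b[m]; print(n,m.sum())
    k=np.polyfit(q[:,0],q[:,2],1); res=q[:,2]-np.polyval(k,q[:,0]); print('slope ang',np.arctan(-k[0]),res.std(),q[:,2].max(),q[q[:,2]>.22].mean(0))
    m=(abs(abs(b[:,1])-.0705)<.003)&(b[:,2]>.075)&(b[:,2]<.095)&(abs(b[:,0])<.1); print('wall x range',np.percentile(b[m,0],[2,98]) if m.sum() else 0,m.sum())
    m=(abs(b[:,1])<.055)&(b[:,2]>.04)&(b[:,2]<.075)&(b[:,0]<-.1)&(b[:,0]>-.19); print('cfront face x',np.median(b[m,0]),m.sum())
E
```

```text
rail [[ 0.43359228  0.08509553  0.022     ]
 [ 0.46163234 -0.06240208  0.022     ]] 0.1501392361750464
wallfront top [[ 0.51652968  0.09844601  0.085     ]
 [ 0.5418398  -0.04356076  0.085     ]] 0.14424467479200878
cfront [[ 0.47012313  0.07550504  0.08      ]
 [ 0.49044355 -0.04177822  0.08      ]] 0.119030601099524
side rail tops [[ 0.4296133   0.07985347  0.022     ]
 [ 0.45450093 -0.06201598  0.022     ]]
side cfront [[ 0.47006942  0.07705975  0.08      ]
 [ 0.48702644 -0.05287079  0.08      ]]
yaw 0.1878634437988545
O [0.61953327 0.04402979 0.        ]
top 1104
slope ang 0.922647630845535 0.008544399875660266 0.24296196464343214 [-1.15309085e-02 -1.57989480e-04  2.30789322e-01]
wall x range [-0.08498656  0.01359965] 155
cfront face x -0.13991504966758905 75
side 893
slope ang 0.9694563030208158 0.006684946678231915 0.23923300298942637 [-0.01638093 -0.00121917  0.23010578]
wall x range [-0.08612729  0.07910036] 139
cfront face x -0.14136758587821785 296
```

```bash
cat >> h.py <<'E'
YAW=0.186; O=np.array([.618,.0435,0]); X=np.array([np.cos(YAW),np.sin(YAW),0]);Y=np.array([-X[1],X[0],0]);Z=np.array([0,0,1.])
def ori(a): return R.from_matrix(np.c_[-np.cos(a)*X-np.sin(a)*Z, Y, np.sin(a)*X-np.cos(a)*Z])
def plan(targets,s=None):
    s=s or state(); q=tq(s)
    for x,y,z,a in targets:
        p=O+x*X+y*Y+z*Z
        print('T',np.round(q.inv().apply(p-s['tool_pos'])*100,2),'R',np.round((q.inv()*ori(a)).as_rotvec(),3))
def rep():
    s=state(); d=s['tool_pos']-O; F=s['contact_force']
    print('t',round(s['time'],2),'box',np.round([d@X,d@Y,d[2]],4),'F',np.round([F@X,F@Y,F[2]],2),'w',round(s['gripper_width'],3),'zt',np.round(tq(s).as_matrix()[:,2],3)); return s
E
python3 - <<'E'
from h import *
plan([(-.187,0,.2,.26),(-.187,0,.056,.26)],rep())
E
```

```text
t 0.1 box [-0.2391  0.5699  0.2442] F [-1.21  0.5  -0.06] w 0.999 zt [-0.001 -0.002 -1.   ]
T [-38.5  -42.33   4.49] R [-0.086 -0.252 -0.643]
T [-38.51 -42.3   18.89] R [-0.086 -0.252 -0.643]
```

Request:
send_rows([
  {"translation": [-5,-5.5,0],"delta_rot": [-0.01,-0.03,-0.08],"jaw": 0},
  {"translation": [-8,-9,0.5],"delta_rot": [-0.02,-0.06,-0.16],"jaw": 0},
  {"translation": [-11,-12.3,1],"delta_rot": [-0.03,-0.09,-0.24],"jaw": 0},
  {"translation": [-14,-15.6,1.5],"delta_rot": [-0.04,-0.12,-0.32],"jaw": 0},
  {"translation": [-17,-19,2],"delta_rot": [-0.05,-0.15,-0.4],"jaw": 0},
  {"translation": [-20,-22.3,2.5],"delta_rot": [-0.06,-0.19,-0.48],"jaw": 0},
  {"translation": [-23,-25.5,3],"delta_rot": [-0.07,-0.22,-0.56],"jaw": 0},
  {"translation": [-26,-28.8,3.5],"delta_rot": [-0.086,-0.252,-0.643],"jaw": 0},
])

```text
time: 0.9
tool_pos: [0.3825, 0.1848, 0.2097]
tool_rot: [0.131, -0.094, 0.987, 0.013]
contact_force: [-0.0, -1.0, -0.4]
gripper_width: -0.002
grasp_force: 0.0
```

```bash
python3 - <<'E'
from h import *
plan([(-.187,0,.2,.26),(-.187,0,.056,.26)],rep())
E
```

```text
t 0.9 box [-0.2053  0.1824  0.2097] F [-0.21 -1.02 -0.42] w -0.002 zt [ 0.255  0.05  -0.966]
T [ -1.43 -18.25   1.38] R [0.002 0.003 0.004]
T [  2.31 -18.26  15.28] R [0.002 0.003 0.004]
```

Request:
send_rows([
  {"translation": [-0.3,-4,0.3],"delta_rot": [0,0,0],"jaw": 0},
  {"translation": [-0.6,-8,0.6],"delta_rot": [0,0,0],"jaw": 0},
  {"translation": [-1,-12,1],"delta_rot": [0,0,0],"jaw": 0},
  {"translation": [-1.4,-16,1.4],"delta_rot": [0,0,0],"jaw": 0},
  {"translation": [-1.4,-18.25,1.4],"delta_rot": [0,0,0],"jaw": 0},
  {"translation": [-0.4,-18.25,5],"delta_rot": [0,0,0],"jaw": 0},
  {"translation": [0.6,-18.25,9],"delta_rot": [0,0,0],"jaw": 0},
  {"translation": [0.6,-18.25,9],"delta_rot": [0,0,0],"jaw": 0},
])

```text
time: 1.7
tool_pos: [0.4289, 0.0109, 0.1145]
tool_rot: [0.123, -0.091, 0.988, 0.015]
contact_force: [-1.8, 0.6, -0.7]
gripper_width: 0.003
grasp_force: 0.0
```

```bash
python3 - <<'E'
from h import *
plan([(-.187,0,.056,.26),(-.165,0,.056,.26)],rep())
f=cam('side'); cv2.imwrite('pics/s1.png',cv2.resize(f['pixels'][100:300,200:420],None,fx=3,fy=3))
f=cam('wrist'); 
C=cloud(f)-O; b=np.stack([C@X,C@Y,C[...,2]],-1)
m=(abs(b[...,1])<.055)&(b[...,2]>.03)&(b[...,2]<.075)&(b[...,0]<-.1)&(b[...,0]>-.18);print(m.sum(),np.median(b[m],0) if m.any() else '')
cv2.imwrite('pics/w1.png',f['pixels'])
E
```

```text
t 1.7 box [-0.1919  0.0029  0.1145] F [-1.68  0.95 -0.74] w 0.003 zt [ 0.241  0.052 -0.969]
T [ 0.97 -0.33  5.79] R [ 0.006 -0.011 -0.002]
T [-1.16 -0.32  6.33] R [ 0.006 -0.011 -0.002]
5192 [-0.14168879 -0.01182496  0.05195407]
```

View pics/s1.png

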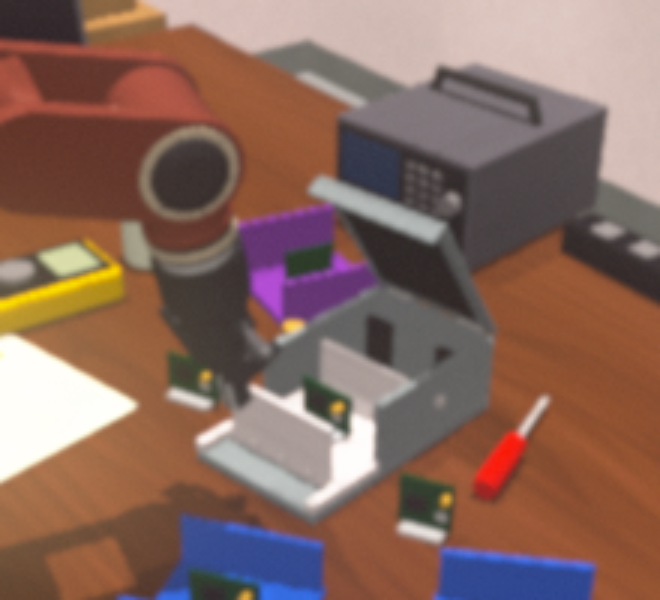

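The side crop shows the gripper in front of the carriage, with its tip near crop pixel (237,405). The box and the boards haven't been disturbed. I'll check the tip against the plate before going lower.

```bash
python3 - <<'E'
from h import *
s=rep(); f=cam('side'); t=s['tool_pos']+.014*tq(s).as_matrix()[:,2]
for p in (t,t+.013*tq(s).as_matrix()[:,2]):
  uv=cv2.projectPoints(p.reshape(1,3),f['R'],f['t'],f['K'],f['d'])[0].ravel(); print('tip proj crop',(uv-[200,100])*3)
E
```

```text
t 1.8 box [-0.1878  0.0017  0.1211] F [ 0.05 -0.94 -0.09] w -0.0 zt [ 0.252  0.05  -0.966]
tip proj crop [240.70890184 393.60880029]
tip proj crop [243.70131597 404.0072691 ]
```

View pics/w1.png

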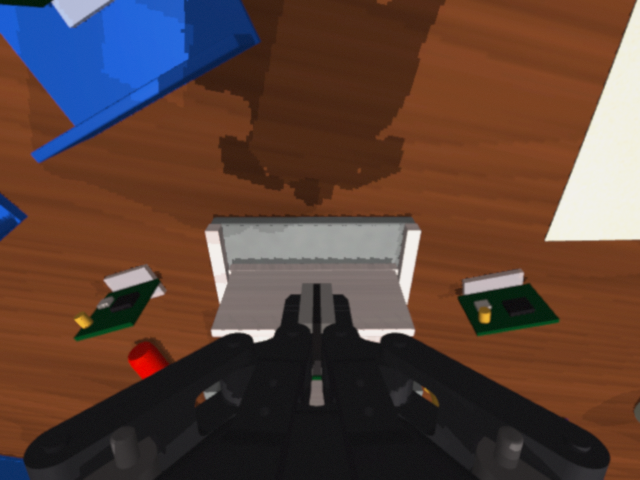

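The wrist view shows the shut fingers at column 316, centred on the white front plate (columns 213–413). The path is clear, so I'm going down in front of it.

```bash
python3 - <<'E'
from h import *
plan([(-.187,0,.056,.26),(-.160,0,.056,.26),(-.120,0,.056,.26)],rep())
E
```

```text
t 1.85 box [-0.1866  0.0013  0.1231] F [ 0.9  -0.17 -0.03] w 0.001 zt [ 0.256  0.049 -0.966]
T [ 1.78 -0.14  6.47] R [0.001 0.003 0.   ]
T [-0.82 -0.14  7.17] R [0.001 0.003 0.   ]
T [-4.69 -0.14  8.21] R [0.001 0.003 0.   ]
```

Request:
send_rows([
  {"translation": [0.5,0,2],"delta_rot": [0,0,0],"jaw": 0},
  {"translation": [1,0,4],"delta_rot": [0,0,0],"jaw": 0},
  {"translation": [1.8,-0.1,6.5],"delta_rot": [0,0,0],"jaw": 0},
  {"translation": [1.8,-0.1,6.5],"delta_rot": [0,0,0],"jaw": 0},
  {"translation": [0.8,-0.1,6.75],"delta_rot": [0,0,0],"jaw": 0},
  {"translation": [0,-0.1,6.95],"delta_rot": [0,0,0],"jaw": 0},
  {"translation": [-0.5,-0.1,7.1],"delta_rot": [0,0,0],"jaw": 0},
  {"translation": [-0.8,-0.1,7.2],"delta_rot": [0,0,0],"jaw": 0},
])

```text
time: 2.65
tool_pos: [0.4613, 0.0142, 0.0558]
tool_rot: [0.131, -0.092, 0.987, 0.013]
contact_force: [-0.3, 0.4, 0.8]
gripper_width: -0.0
grasp_force: 0.0
```

```bash
python3 - <<'E'
from h import *
plan([(-.160,0,.056,.26),(-.120,0,.056,.26)],rep())
E
```

```text
t 2.65 box [-0.1594  0.0002  0.0558] F [-0.21  0.49  0.8 ] w -0.0 zt [ 0.256  0.049 -0.965]
T [ 0.05 -0.02 -0.03] R [0.001 0.004 0.   ]
T [-3.81 -0.02  1.01] R [0.001 0.004 0.   ]
```

Request:
send_rows([
  {"translation": [-0.3,0,0.08],"delta_rot": [0,0,0],"jaw": 0},
  {"translation": [-0.6,0,0.16],"delta_rot": [0,0,0],"jaw": 0},
  {"translation": [-0.9,0,0.24],"delta_rot": [0,0,0],"jaw": 0},
  {"translation": [-1.2,0,0.32],"delta_rot": [0,0,0],"jaw": 0},
  {"translation": [-1.5,0,0.4],"delta_rot": [0,0,0],"jaw": 0},
  {"translation": [-1.8,0,0.48],"delta_rot": [0,0,0],"jaw": 0},
  {"translation": [-2.1,0,0.56],"delta_rot": [0,0,0],"jaw": 0},
  {"translation": [-2.4,0,0.64],"delta_rot": [0,0,0],"jaw": 0},
])

```text
time: 3.45
tool_pos: [0.4842, 0.0189, 0.0539]
tool_rot: [0.13, -0.092, 0.987, 0.013]
contact_force: [-1.8, 0.1, 0.1]
gripper_width: 0.0
grasp_force: 0.9
```

```bash
python3 - <<'E'
from h import *
plan([(-.136,0,.056,.26),(-.110,0,.056,.26)],rep())
E
```

```text
t 3.45 box [-0.136   0.0006  0.0539] F [-1.74  0.46  0.06] w 0.0 zt [ 0.254  0.049 -0.966]
T [-0.05 -0.06 -0.2 ] R [ 0.002  0.001 -0.   ]
T [-2.57 -0.06  0.47] R [ 0.002  0.001 -0.   ]
```

Request:
send_rows([
  {"translation": [-0.3,0,0.07],"delta_rot": [0,0,0],"jaw": 0},
  {"translation": [-0.6,0,0.14],"delta_rot": [0,0,0],"jaw": 0},
  {"translation": [-0.9,0,0.21],"delta_rot": [0,0,0],"jaw": 0},
  {"translation": [-1.2,0,0.28],"delta_rot": [0,0,0],"jaw": 0},
  {"translation": [-1.5,0,0.35],"delta_rot": [0,0,0],"jaw": 0},
  {"translation": [-1.8,0,0.42],"delta_rot": [0,0,0],"jaw": 0},
  {"translation": [-2.1,0,0.49],"delta_rot": [0,0,0],"jaw": 0},
  {"translation": [-2.4,0,0.56],"delta_rot": [0,0,0],"jaw": 0},
])

```text
time: 4.25
tool_pos: [0.5086, 0.0234, 0.0549]
tool_rot: [0.13, -0.092, 0.987, 0.013]
contact_force: [-0.8, -0.3, -1.9]
gripper_width: -0.001
grasp_force: 0.5
```

```bash
python3 - <<'E'
from h import *
plan([(-.112,0,.056,.26),(-.092,0,.056,.26)],rep())
E
```

```text
t 4.25 box [-0.1112  0.0005  0.0549] F [-0.84 -0.12 -1.89] w -0.001 zt [ 0.254  0.049 -0.966]
T [ 0.04 -0.05 -0.13] R [ 0.001  0.002 -0.   ]
T [-1.89 -0.05  0.39] R [ 0.001  0.002 -0.   ]
```

Request:
send_rows([
  {"translation": [-0.2,0,0.05],"delta_rot": [0,0,0],"jaw": 0},
  {"translation": [-0.4,0,0.1],"delta_rot": [0,0,0],"jaw": 0},
  {"translation": [-0.6,0,0.15],"delta_rot": [0,0,0],"jaw": 0},
  {"translation": [-0.8,0,0.2],"delta_rot": [0,0,0],"jaw": 0},
  {"translation": [-1.0,0,0.25],"delta_rot": [0,0,0],"jaw": 0},
  {"translation": [-1.15,0,0.28],"delta_rot": [0,0,0],"jaw": 0},
  {"translation": [-1.3,0,0.31],"delta_rot": [0,0,0],"jaw": 0},
  {"translation": [-1.4,0,0.34],"delta_rot": [0,0,0],"jaw": 0},
])

```text
time: 5.05
tool_pos: [0.5226, 0.026, 0.0553]
tool_rot: [0.13, -0.092, 0.987, 0.013]
contact_force: [-0.3, -0.1, -0.0]
gripper_width: -0.001
grasp_force: 0.6
```

```bash
python3 - <<'E'
from h import *
rep()
f=cam('wrist'); C=cloud(f)-O; b=np.stack([C@X,C@Y,C[...,2]],-1)
m=(abs(b[...,1])<.055)&(abs(b[...,1])>.025)&(b[...,2]>.03)&(b[...,2]<.07)&(b[...,0]<-.05)&(b[...,0]>-.15);print(m.sum(),np.median(b[m],0) if m.any() else '')
rep()
E
```

```text
t 5.05 box [-0.0969  0.0005  0.0553] F [-0.3  -0.03 -0.05] w -0.001 zt [ 0.254  0.049 -0.966]
4925 [-0.08436842  0.02504396  0.04428381]
t 5.1 box [-0.0968  0.0005  0.0553] F [-0.64  0.08 -0.36] w 0.001 zt [ 0.254  0.049 -0.966]
```

Request:
send_rows([
  {"translation": [-0.06,0,0.01],"delta_rot": [0,0,0],"jaw": 0},
  {"translation": [-0.12,0,0.03],"delta_rot": [0,0,0],"jaw": 0},
  {"translation": [-0.18,0,0.04],"delta_rot": [0,0,0],"jaw": 0},
  {"translation": [-0.24,0,0.06],"delta_rot": [0,0,0],"jaw": 0},
  {"translation": [-0.3,0,0.08],"delta_rot": [0,0,0],"jaw": 0},
  {"translation": [-0.35,0,0.09],"delta_rot": [0,0,0],"jaw": 0},
  {"translation": [-0.4,0,0.1],"delta_rot": [0,0,0],"jaw": 0},
  {"translation": [-0.4,0,0.1],"delta_rot": [0,0,0],"jaw": 0},
])

```text
time: 5.9
tool_pos: [0.5254, 0.0266, 0.0551]
tool_rot: [0.128, -0.092, 0.987, 0.013]
contact_force: [-9.8, -3.0, 6.5]
gripper_width: 0.002
grasp_force: 4.9
```

```bash
python3 - <<'E'
from h import *
rep()
E
```

```text
t 5.9 box [-0.0941  0.0005  0.0551] F [-10.21  -1.11   6.51] w 0.002 zt [ 0.25   0.049 -0.967]
```

The carriage stopped under about 10 N at TCP x −0.0941, against an expected −0.0943, so it's home. I'll back off and rise.

Request:
send_rows([
  {"translation": [-0.08,0,0.02],"delta_rot": [0,0,0],"jaw": 0},
  {"translation": [-0.08,0,0.02],"delta_rot": [0,0,0],"jaw": 0},
  {"translation": [1,0,-0.25],"delta_rot": [0,0,0],"jaw": 0},
  {"translation": [3,0,-0.75],"delta_rot": [0,0,0],"jaw": 0},
  {"translation": [2.8,0,-2.5],"delta_rot": [0,0,0],"jaw": 0},
  {"translation": [2,0,-6],"delta_rot": [0,0,0],"jaw": 0},
  {"translation": [0.8,0,-10.5],"delta_rot": [0,0,0],"jaw": 0},
  {"translation": [-0.4,0,-15],"delta_rot": [0,0,0],"jaw": 0},
])

```text
time: 6.7
tool_pos: [0.4918, 0.0202, 0.2026]
tool_rot: [0.13, -0.092, 0.987, 0.013]
contact_force: [1.8, 1.2, 1.4]
gripper_width: -0.002
grasp_force: 0.0
```

```bash
python3 - <<'E'
from h import *
s=rep()
plan([(-.12,0,.32,.0),(.035,0,.32,0),(.035,0,.27,0)],s)
import pickle
for n,c in(('top',(165,290,235,375)),('side',(150,280,245,385)),('wrist',0)):
    F=cam(n); Q=cloud(F).reshape(-1,3)-O; b=np.c_[Q@X,Q@Y,Q[:,2]]
    m=(abs(b[:,1])<.055)&(b[:,2]>.03)&(b[:,2]<.07)&(b[:,0]<-.07)&(b[:,0]>-.15); print(n,'cfront x',np.median(b[m,0]) if m.any() else 0,m.sum())
    for sy in(1,-1):
        mm=m&(b[:,1]*sy>.02); print('  y',sy,np.median(b[mm,0]) if mm.any() else 0)
    m=(abs(b[:,1])<.06)&(b[:,0]<.09)&(b[:,0]>-.03)&(b[:,2]>.1)&(b[:,2]<.235); q=b[m]
    if len(q)>50: k=np.polyfit(q[:,2],q[:,0],1); print('  lid ang',np.arctan2(1,-k[0]),'x at z .2',np.polyval(k,.2))
rep()
E
```

```text
t 6.7 box [-0.1283  0.0005  0.2026] F [2.03 0.83 1.36] w -0.002 zt [ 0.255  0.049 -0.966]
T [ -3.85  -0.03 -11.12] R [ 0.001  0.263 -0.   ]
T [-18.82  -0.03  -7.09] R [ 0.001  0.263 -0.   ]
T [-17.52  -0.04  -2.27] R [ 0.001  0.263 -0.   ]
top cfront x -0.07843909229622449 24
  y 1 -0.07832553476427054
  y -1 -0.07843909229622449
  lid ang 0.9381312856800853 x at z .2 0.014223806344522916
side cfront x -0.08001123239545324 344
  y 1 -0.07966987442029655
  y -1 -0.08027667823098548
  lid ang 0.9738939964302469 x at z .2 0.00608576565071689
wrist cfront x -0.08214425973713341 2700
  y 1 -0.08207659945448575
  y -1 -0.08220448279384276
  lid ang 0.9955752950955653 x at z .2 0.005925556268724069
t 6.85 box [-0.1252 -0.0006  0.207 ] F [-0.39  0.17 -1.28] w 0.001 zt [ 0.265  0.048 -0.963]
```

```bash
python3 - <<'E'
from h import *
plan([(-.12,0,.31,0),(.038,0,.31,0),(.038,0,.26,0)],rep())
E
```

```text
t 6.85 box [-0.1252 -0.0006  0.207 ] F [-0.39  0.17 -1.28] w 0.001 zt [ 0.265  0.048 -0.963]
T [-3.28  0.04 -9.78] R [-0.002  0.272  0.   ]
T [-18.49   0.04  -5.53] R [-0.002  0.272  0.   ]
T [-17.15   0.05  -0.71] R [-0.002  0.272  0.   ]
```

Request:
send_rows([
  {"translation": [-1,0,-3.2],"delta_rot": [0,0.05,0],"jaw": 0},
  {"translation": [-2.2,0,-6.5],"delta_rot": [0,0.1,0],"jaw": 0},
  {"translation": [-3.3,0,-9.8],"delta_rot": [0,0.17,0],"jaw": 0},
  {"translation": [-6,0,-9],"delta_rot": [0,0.22,0],"jaw": 0},
  {"translation": [-10,0,-7.9],"delta_rot": [0,0.27,0],"jaw": 0},
  {"translation": [-14,0,-6.8],"delta_rot": [0,0.27,0],"jaw": 0},
  {"translation": [-18.5,0,-5.5],"delta_rot": [0,0.27,0],"jaw": 0},
  {"translation": [-18.5,0,-5.5],"delta_rot": [0,0.27,0],"jaw": 0},
])

```text
time: 7.65
tool_pos: [0.6567, 0.0512, 0.2953]
tool_rot: [-0.008, -0.093, 0.996, 0.001]
contact_force: [0.1, -0.2, -0.5]
gripper_width: -0.001
grasp_force: 0.0
```

```bash
cat >> h.py <<'E'
def arc(ths,r=.155,tip=.014,s=None):
    plan([(.085-r*np.cos(t)+.005*np.sin(t)+.011,0,.086+r*np.sin(t)+.005*np.cos(t)+tip,0) for t in ths],s)
def lid():
    for n in('side','wrist'):
        F=cam(n); Q=cloud(F).reshape(-1,3)-O; b=np.c_[Q@X,Q@Y,Q[:,2]]
        m=(abs(b[:,1])<.068)&(abs(b[:,1])>.03)&(b[:,0]<.09)&(b[:,0]>-.1)&(b[:,2]>.1)&(b[:,2]<.24); q=b[m]
        print(n,len(q),np.median(np.arctan2(q[:,2]-.086,.085-q[:,0])) if len(q)>30 else '')
E
python3 - <<'E'
from h import *
s=rep(); arc([1.15,1.1,1.05,1,.95,.9],s=s)
lid()
E
```

```text
t 7.65 box [0.0395 0.0004 0.2953] F [ 0.08 -0.22 -0.48] w -0.001 zt [-0.016  0.001 -1.   ]
T [ 0.14 -0.06  5.18] R [ 0.004 -0.015  0.001]
T [ 0.85 -0.06  5.5 ] R [ 0.004 -0.015  0.001]
T [ 1.54 -0.06  5.86] R [ 0.004 -0.015  0.001]
T [ 2.21 -0.06  6.25] R [ 0.004 -0.015  0.001]
T [ 2.85 -0.06  6.67] R [ 0.004 -0.015  0.001]
T [ 3.48 -0.06  7.13] R [ 0.004 -0.015  0.001]
side 564 0.9711754057837427
wrist 11095 1.0237231665663262
```

Request:
send_rows([
  {"translation": [0,0,2],"delta_rot": [0,-0.015,0],"jaw": 0},
  {"translation": [0.1,0,4],"delta_rot": [0,-0.015,0],"jaw": 0},
  {"translation": [0.15,0,5.2],"delta_rot": [0,-0.015,0],"jaw": 0},
  {"translation": [0.5,0,5.3],"delta_rot": [0,-0.015,0],"jaw": 0},
  {"translation": [0.85,0,5.5],"delta_rot": [0,-0.015,0],"jaw": 0},
  {"translation": [1.2,0,5.7],"delta_rot": [0,-0.015,0],"jaw": 0},
  {"translation": [1.55,0,5.9],"delta_rot": [0,-0.015,0],"jaw": 0},
  {"translation": [1.9,0,6.1],"delta_rot": [0,-0.015,0],"jaw": 0},
])

```text
time: 8.55
tool_pos: [0.6347, 0.0469, 0.2421]
tool_rot: [0.004, -0.093, 0.996, 0.001]
contact_force: [-0.7, 0.4, 0.2]
gripper_width: 0.005
grasp_force: 0.0
```

```bash
python3 - <<'E'
from h import *
s=rep(); arc([1,.9,.8,.7],s=s)
lid()
E
```

```text
t 8.55 box [1.700e-02 2.000e-04 2.421e-01] F [-0.6   0.55  0.15] w 0.005 zt [ 0.008  0.003 -1.   ]
T [ 0.07 -0.02  0.9 ] R [0.001 0.008 0.   ]
T [ 1.36 -0.02  1.75] R [0.001 0.008 0.   ]
T [ 2.57 -0.02  2.72] R [0.001 0.008 0.   ]
T [ 3.67 -0.02  3.81] R [0.001 0.008 0.   ]
side 568 0.9689694952900259
wrist 12737 0.9967442206958586
```

Request:
send_rows([
  {"translation": [0.35,0,0.22],"delta_rot": [0,0,0],"jaw": 0},
  {"translation": [0.7,0,0.45],"delta_rot": [0,0,0],"jaw": 0},
  {"translation": [1.05,0,0.7],"delta_rot": [0,0,0],"jaw": 0},
  {"translation": [1.4,0,0.95],"delta_rot": [0,0,0],"jaw": 0},
  {"translation": [1.75,0,1.2],"delta_rot": [0,0,0],"jaw": 0},
  {"translation": [2.1,0,1.47],"delta_rot": [0,0,0],"jaw": 0},
  {"translation": [2.45,0,1.75],"delta_rot": [0,0,0],"jaw": 0},
  {"translation": [2.75,0,2],"delta_rot": [0,0,0],"jaw": 0},
])

```text
time: 9.45
tool_pos: [0.6074, 0.0418, 0.2209]
tool_rot: [0.003, -0.093, 0.996, 0.001]
contact_force: [0.9, -0.4, 2.2]
gripper_width: 0.002
grasp_force: 0.7
```

```bash
python3 - <<'E'
from h import *
s=rep(); arc([.8,.7,.6,.5,.4],s=s)
lid()
f=cam('side'); cv2.imwrite('pics/s2.png',cv2.resize(f['pixels'][100:300,200:420],None,fx=3,fy=3))
E
```

```text
t 9.45 box [-0.0107  0.0003  0.2209] F [ 0.79 -0.52  2.23] w 0.002 zt [ 0.006  0.003 -1.   ]
T [-0.23 -0.03  0.62] R [0.001 0.006 0.   ]
T [ 0.87 -0.03  1.72] R [0.001 0.006 0.   ]
T [ 1.86 -0.03  2.91] R [0.001 0.006 0.   ]
T [ 2.72 -0.03  4.2 ] R [0.001 0.006 0.   ]
T [ 3.45 -0.03  5.57] R [0.001 0.006 0.   ]
side 359 0.7980860353183216
wrist 16344 0.8482314471162375
```

View pics/s2.png

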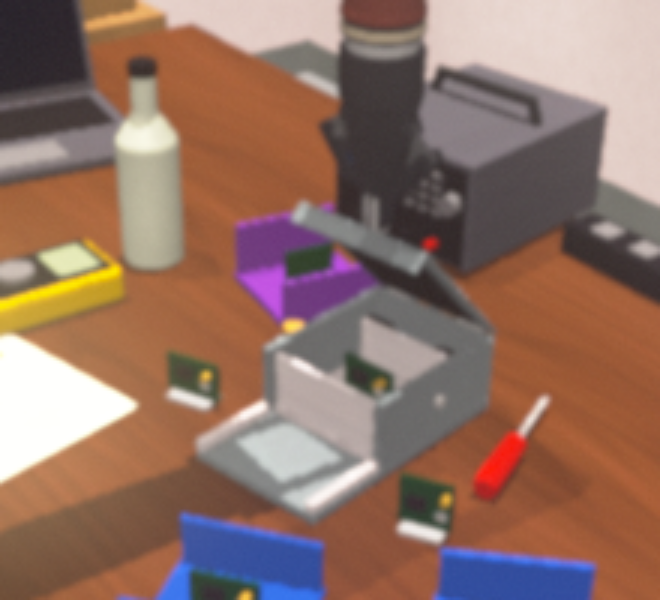

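The side crop shows the fingertips at (372,215) pushing the lid, which is down to about 0.8 rad. The carriage front is flush at the box mouth, and the bystanders haven't moved.

Request:
send_rows([
  {"translation": [0.29,0,0.26],"delta_rot": [0,0,0],"jaw": 0},
  {"translation": [0.57,0,0.53],"delta_rot": [0,0,0],"jaw": 0},
  {"translation": [0.84,0,0.81],"delta_rot": [0,0,0],"jaw": 0},
  {"translation": [1.1,0,1.1],"delta_rot": [0,0,0],"jaw": 0},
  {"translation": [1.36,0,1.39],"delta_rot": [0,0,0],"jaw": 0},
  {"translation": [1.61,0,1.68],"delta_rot": [0,0,0],"jaw": 0},
  {"translation": [1.85,0,1.98],"delta_rot": [0,0,0],"jaw": 0},
  {"translation": [2.09,0,2.29],"delta_rot": [0,0,0],"jaw": 0},
])

```text
time: 10.4
tool_pos: [0.5872, 0.038, 0.1979]
tool_rot: [0.003, -0.093, 0.996, 0.001]
contact_force: [-0.2, -0.2, 1.9]
gripper_width: 0.0
grasp_force: 0.6
```

```bash
python3 - <<'E'
from h import *
s=rep(); arc([.6,.5,.4,.3,.2],s=s)
lid()
E
```

```text
t 10.4 box [-0.0313  0.0003  0.1979] F [-0.25 -0.18  1.87] w 0.0 zt [ 0.006  0.003 -1.   ]
T [-0.22 -0.03  0.62] R [0.001 0.007 0.   ]
T [ 0.65 -0.03  1.91] R [0.001 0.007 0.   ]
T [ 1.37 -0.04  3.28] R [0.001 0.007 0.   ]
T [ 1.96 -0.04  4.72] R [0.001 0.007 0.   ]
T [ 2.4  -0.04  6.2 ] R [0.001 0.007 0.   ]
side 221 0.6104762268978257
wrist 18898 0.6565690779712945
```

Request:
send_rows([
  {"translation": [0.23,0,0.31],"delta_rot": [0,0,0],"jaw": 0},
  {"translation": [0.45,0,0.63],"delta_rot": [0,0,0],"jaw": 0},
  {"translation": [0.67,0,0.96],"delta_rot": [0,0,0],"jaw": 0},
  {"translation": [0.87,0,1.29],"delta_rot": [0,0,0],"jaw": 0},
  {"translation": [1.06,0,1.63],"delta_rot": [0,0,0],"jaw": 0},
  {"translation": [1.25,0,1.97],"delta_rot": [0,0,0],"jaw": 0},
  {"translation": [1.42,0,2.32],"delta_rot": [0,0,0],"jaw": 0},
  {"translation": [1.59,0,2.66],"delta_rot": [0,0,0],"jaw": 0},
])

```text
time: 11.3
tool_pos: [0.5718, 0.0352, 0.1711]
tool_rot: [0.003, -0.093, 0.996, 0.001]
contact_force: [-0.6, 0.0, 0.9]
gripper_width: -0.004
grasp_force: 0.5
```

Request:
send_rows([
  {"translation": [0.16,0,0.36],"delta_rot": [0,0,0],"jaw": 0},
  {"translation": [0.31,0,0.71],"delta_rot": [0,0,0],"jaw": 0},
  {"translation": [0.45,0,1.07],"delta_rot": [0,0,0],"jaw": 0},
  {"translation": [0.58,0,1.43],"delta_rot": [0,0,0],"jaw": 0},
  {"translation": [0.7,0,1.8],"delta_rot": [0,0,0],"jaw": 0},
  {"translation": [0.82,0,2.17],"delta_rot": [0,0,0],"jaw": 0},
  {"translation": [0.93,0,2.54],"delta_rot": [0,0,0],"jaw": 0},
  {"translation": [1.03,0,2.92],"delta_rot": [0,0,0],"jaw": 0},
])

```text
time: 12.1
tool_pos: [0.5619, 0.0334, 0.1418]
tool_rot: [0.003, -0.093, 0.996, 0.001]
contact_force: [-0.9, -0.2, 0.5]
gripper_width: 0.001
grasp_force: 0.5
```

```bash
python3 - <<'E'
from h import *
s=rep(); arc([.2,.15,.1,.05,0],tip=.02,s=s)
lid()
E
```

```text
t 12.1 box [-0.057   0.0004  0.1418] F [-0.89  0.01  0.49] w 0.001 zt [ 0.006  0.003 -1.   ]
T [-0.21 -0.04  0.02] R [0.001 0.007 0.   ]
T [-0.04 -0.04  0.77] R [0.001 0.007 0.   ]
T [ 0.08 -0.04  1.54] R [0.001 0.007 0.   ]
T [ 0.17 -0.04  2.31] R [0.001 0.007 0.   ]
T [ 0.22 -0.04  3.08] R [0.001 0.007 0.   ]
side 803 0.2910014073411675
wrist 49581 0.6297171620883026
```

Request:
send_rows([
  {"translation": [0.1,0,0.35],"delta_rot": [0,0,0],"jaw": 0},
  {"translation": [0.2,0,0.7],"delta_rot": [0,0,0],"jaw": 0},
  {"translation": [0.25,0,1.0],"delta_rot": [0,0,0],"jaw": 0},
  {"translation": [0.3,0,1.3],"delta_rot": [0,0,0],"jaw": 0},
  {"translation": [0.33,0,1.6],"delta_rot": [0,0,0],"jaw": 0},
  {"translation": [0.36,0,1.85],"delta_rot": [0,0,0],"jaw": 0},
  {"translation": [0.38,0,2.1],"delta_rot": [0,0,0],"jaw": 0},
  {"translation": [0.4,0,2.3],"delta_rot": [0,0,0],"jaw": 0},
])

```text
time: 13.0
tool_pos: [0.5581, 0.0327, 0.1188]
tool_rot: [0.003, -0.093, 0.996, 0.001]
contact_force: [-1.1, -0.0, 0.9]
gripper_width: -0.001
grasp_force: 0.4
```

```bash
python3 - <<'E'
from h import *
s=rep(); arc([.05,0],tip=.02,s=s)
f=cam('side'); cv2.imwrite('pics/s3.png',cv2.resize(f['pixels'][160:280,250:390],None,fx=4,fy=4))
E
```

```text
t 13.0 box [-0.0609  0.0004  0.1188] F [-1.04  0.19  0.93] w -0.001 zt [ 0.006  0.003 -1.   ]
T [-0.23 -0.04  0.01] R [0.002 0.006 0.   ]
T [-0.18 -0.05  0.78] R [0.002 0.006 0.   ]
```

View pics/s3.png

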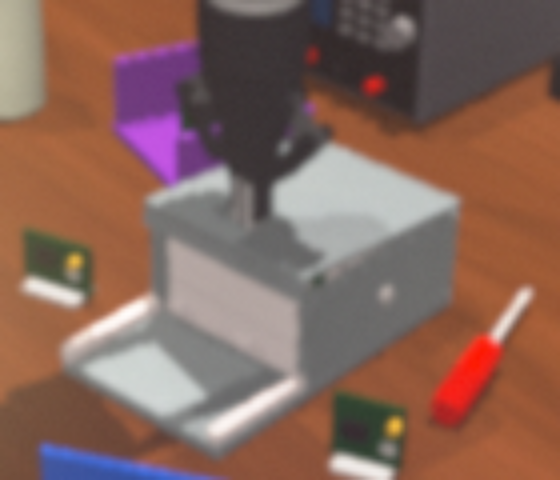

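The lid is nearly shut, with a small wedge of a gap at the front (300–320,275). I'll finish it slowly, straight down.

Request:
send_rows([
  {"translation": [0,0,0.12],"delta_rot": [0,0,0],"jaw": 0},
  {"translation": [0,0,0.24],"delta_rot": [0,0,0],"jaw": 0},
  {"translation": [0,0,0.36],"delta_rot": [0,0,0],"jaw": 0},
  {"translation": [0,0,0.48],"delta_rot": [0,0,0],"jaw": 0},
  {"translation": [0,0,0.58],"delta_rot": [0,0,0],"jaw": 0},
  {"translation": [0,0,0.66],"delta_rot": [0,0,0],"jaw": 0},
  {"translation": [0,0,0.72],"delta_rot": [0,0,0],"jaw": 0},
  {"translation": [0,0,0.72],"delta_rot": [0,0,0],"jaw": 0},
])

```text
time: 13.85
tool_pos: [0.5583, 0.0327, 0.1118]
tool_rot: [0.003, -0.093, 0.996, 0.001]
contact_force: [0.0, 0.2, 0.1]
gripper_width: 0.001
grasp_force: 0.0
```

```bash
python3 - <<'E'
from h import *
s=rep(); arc([0],tip=.02,s=s)
E
```

```text
t 13.85 box [-0.0607  0.0004  0.1118] F [0.07 0.19 0.06] w 0.001 zt [ 0.006  0.003 -1.   ]
T [-0.17 -0.04  0.08] R [0.001 0.007 0.   ]
```

Request:
send_rows([
  {"translation": [0,0,0.08],"delta_rot": [0,0,0],"jaw": 0},
  {"translation": [0,0,0.16],"delta_rot": [0,0,0],"jaw": 0},
  {"translation": [0,0,0.24],"delta_rot": [0,0,0],"jaw": 0},
  {"translation": [0,0,0.32],"delta_rot": [0,0,0],"jaw": 0},
  {"translation": [0,0,0.4],"delta_rot": [0,0,0],"jaw": 0},
  {"translation": [0,0,0.48],"delta_rot": [0,0,0],"jaw": 0},
  {"translation": [0,0,0.54],"delta_rot": [0,0,0],"jaw": 0},
  {"translation": [0,0,0.54],"delta_rot": [0,0,0],"jaw": 0},
])

```text
time: 14.65
tool_pos: [0.5583, 0.0327, 0.1064]
tool_rot: [0.003, -0.093, 0.996, 0.001]
contact_force: [-0.2, 0.0, -0.0]
gripper_width: 0.001
grasp_force: 0.0
```

```bash
python3 - <<'E'
from h import *
s=rep()
E
```

```text
t 14.65 box [-0.0606  0.0005  0.1064] F [-0.24  0.06 -0.  ] w 0.001 zt [ 0.006  0.003 -1.   ]
```

Request:
send_rows([
  {"translation": [0,0,0.06],"delta_rot": [0,0,0],"jaw": 0},
  {"translation": [0,0,0.12],"delta_rot": [0,0,0],"jaw": 0},
  {"translation": [0,0,0.18],"delta_rot": [0,0,0],"jaw": 0},
  {"translation": [0,0,0.24],"delta_rot": [0,0,0],"jaw": 0},
  {"translation": [0,0,0.3],"delta_rot": [0,0,0],"jaw": 0},
  {"translation": [0,0,0.36],"delta_rot": [0,0,0],"jaw": 0},
  {"translation": [0,0,0.4],"delta_rot": [0,0,0],"jaw": 0},
  {"translation": [0,0,0.4],"delta_rot": [0,0,0],"jaw": 0},
])

```text
time: 15.45
tool_pos: [0.5584, 0.0327, 0.1049]
tool_rot: [0.003, -0.093, 0.996, 0.001]
contact_force: [-8.7, 0.1, 12.3]
gripper_width: -0.003
grasp_force: 6.6
```

```bash
python3 - <<'E'
from h import *
s=rep()
E
```

```text
t 15.45 box [-0.0605  0.0004  0.1049] F [-8.53  1.73 12.27] w -0.003 zt [ 0.005  0.002 -1.   ]
```

The tip stopped at 0.1049 − 0.014 = 0.091 m with 12 N, which is the shut height. Lifting off to check.

Request:
send_rows([
  {"translation": [0,0,-0.5],"delta_rot": [0,0,0],"jaw": 0},
  {"translation": [0,0,-2],"delta_rot": [0,0,0],"jaw": 0},
  {"translation": [0,0,-4],"delta_rot": [0,0,0],"jaw": 0},
  {"translation": [0,0,-7],"delta_rot": [0,0,0],"jaw": 0},
  {"translation": [0,0,-10],"delta_rot": [0,0,0],"jaw": 0},
  {"translation": [0,0,-13],"delta_rot": [0,0,0],"jaw": 0},
  {"translation": [0,0,-13],"delta_rot": [0,0,0],"jaw": 0},
  {"translation": [0,0,-13],"delta_rot": [0,0,0],"jaw": 0},
])

```text
time: 16.25
tool_pos: [0.558, 0.0324, 0.2338]
tool_rot: [0.004, -0.093, 0.996, 0.001]
contact_force: [-0.2, 0.3, -0.2]
gripper_width: 0.001
grasp_force: 0.0
```

```bash
python3 - <<'E'
from h import *
rep()
for n in('wrist','side'):
    F=cam(n); Q=cloud(F).reshape(-1,3)-O; b=np.c_[Q@X,Q@Y,Q[:,2]]
    m=(abs(b[:,1])<.06)&(b[:,0]<.075)&(b[:,0]>-.085)&(b[:,2]>.07)&(b[:,2]<.115); q=b[m]
    k=np.polyfit(q[:,0],q[:,2],1); print(n,len(q),'tilt',-k[0],'z at edge',np.polyval(k,-.08))
    m=(abs(b[:,1])<.055)&(b[:,2]>.03)&(b[:,2]<.065)&(b[:,0]<-.07)&(b[:,0]>-.15); print(' cfront',np.median(b[m,0]) if m.any() else '')
cv2.imwrite('pics/s4.png',cv2.resize(F['pixels'][140:290,230:410],None,fx=4,fy=4))
E
```

```text
t 16.25 box [-6.100e-02  1.000e-04  2.338e-01] F [-0.11  0.34 -0.18] w 0.001 zt [ 0.009  0.002 -1.   ]
wrist 15688 tilt 0.00023094988534185776 z at edge 0.09081790064601412
 cfront 
side 1187 tilt 0.0004970018342687198 z at edge 0.0904068774735751
 cfront -0.08007586239090414
```

View pics/s4.png

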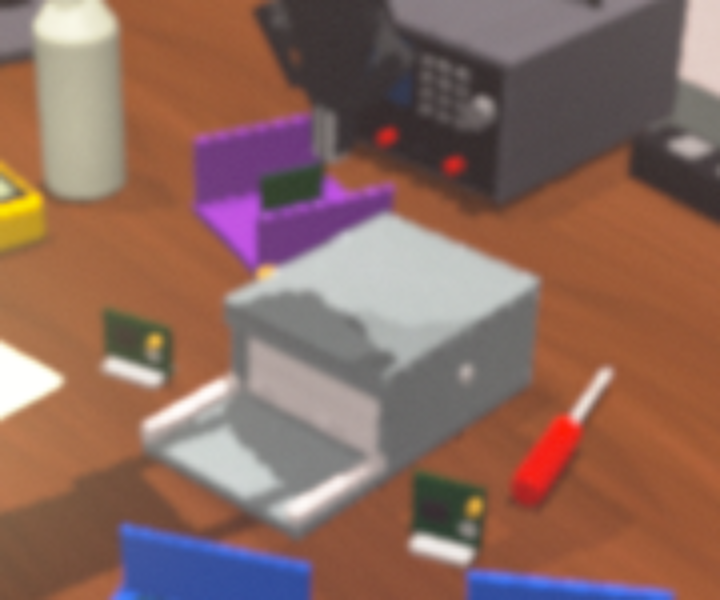

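The picture shows the lid level (top at 0.091 m), the carriage home (face at −0.080), the bystanders in place and the gripper clear.

```bash
python3 -c "
from plant import *
print(job_done())"
```

```text
the job is handed in; nothing more can be done
None
```

The job is handed in after about 16 s of robot time: the carriage is fully home (front face at box x −80 mm), the lid is fully shut (level, top at 91 mm), the bystanders in the last pictures are where they were, and the robot is touching nothing.

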